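Fold out the work support and load a long bar for drilling

ROBOT

A 7-joint arm with a two-finger parallel gripper is mounted at the origin on the work surface. World frame = base frame: x ahead of the robot, y to its left, z up, the work surface at z = 0. Lengths are in m, angles in rad, forces in N, time in s.
With the tool pointing down it reaches from about 0.4 to 0.85 m from the base axis. Payload 4.5 kg.
Tool frame: the origin (TCP) lies midway between the tips of the shut fingers; the grasp point (between the pads) lies 19 mm behind it; y points along the fingers, z is the direction in which the jaws open and shut, and the axes are right-handed (so a half turn about y gives the same grasp; the last joint's range is limited). The gripper opens to 88 mm and grips with 3 to 60 N. Pads are 18 mm wide; open, the fingers measure 123 mm over their backs; the gripper's body (75 mm by 187 mm) begins 45 mm behind the grasp point.
Start: joints at [1.29, 0.689, -0.195, 1.565, 0.157, 0.902, -0.215], TCP at [0.194, -0.594, 0.239] pointing down, gripper open.
Joint ranges: [-3.01, 3.01], [-0.46, 2.08], [-1.47, 1.51], [0.13, 2.56], [-1, 4.14], [0.04, 2.09], [-2.66, 2.66]. Speed limits (rad/s): [2.57, 2.57, 3.14, 3.14, 3.14, 3.14, 3.14].

INTERFACE

Orientations are given as a unit quaternion [w, x, y, z].
In Python, from plant import * gives the robot as it stands.
- The arm moves only by the shell command python3 -m inch 'ROWS' [OPENING]. ROWS is JSON, a list of rows, each an object with "dp": the shift along the tool's x, y, z as a fraction of full scale, a list of three; "rot": the turn, a rotation vector about the tool's x, y, z as a fraction of full scale, a list of three. In form: [{"dp": [x, y, z], "rot": [wx, wy, wz]}, ...]. A call has 1 to 10 rows; each row shifts and turns the pose as measured when the row begins, along the tool's axes as they then stand; what a row does not reach is not made up. Full scale, the value 1, is 0.1 m for a shift and 60 degrees for a turn. A row lasts 1/8 s, in which the tool goes at most 62.5 mm and 10.7 degrees, less where a joint would pass 70% of its speed; a pose out of reach is approached as far as the arm can. A call with a number of a shift or a turn outside -1 to 1 is refused whole. A call with a gripper value outside its range is refused whole. OPENING is the gripper's target within -1 to 1 (fully open at 1, half-way at 0, shut at -1), set as the call begins (- or left out, the last holds). The fingers move at their own pace and stop on an object; the grip force is fixed at half the most. Time passes only in rows, so rows that do not move let the fingers close. It gives the time, the measured TCP pose, the force and the opening at its end, in the units of the state.
- sense(): the state, without advancing time (a new reading comes with each control period).
- snapshot(name): name is "scene" or "side" or "wrist"; returns a dict with "pixels" (480x640x3 uint8, red, green, blue), "camera_matrix" (3x3 intrinsics, pixels), "camera_from_world" (4x4, takes a point from world to camera coordinates). Camera axes: x right, y up, looking along -z (the intrinsics and any distortion apply to the point x, -y, -z); pixel columns grow to the right and rows downward; lengths in m; the calibration is good to about 2 mm. A picture is of the moment at which its call begins. There is no depth.
- sign_off(): hands the job in, once; it reports no verdict.
The state is a dict: "clock": time; "joint_positions": joint angles; "dq": joint speeds; "tau": joint torques, N m; "tcp_pos": TCP position; "ee_rot": TCP orientation; "contact_force": force on the tool from outside, world axes, zero at the start; "ft_torque": the same for the moment, N m; "width": finger opening in m.
Only numpy, scipy, OpenCV 4.12 (cv2) and the standard library are available. Lean on these libraries where they do the work, as an engineer would, in place of code of your own. Each camera call takes 0.05 s, during which the arm holds its last target. There are 200 camera calls.

TASK

Get the long aluminium bar ready for drilling: swing the fixture's folding support leg out by pushing it until it comes up against its stop, and lean on it firmly for a moment (about 10 N, never more than 25 N) so that it is fully home. Then lay the bar in the fixture's cradle and across the rest on the leg, slid up so that its end touches the fixture's end plate, and let go; leave the other things on the bench alone.

Things in the scene. Friction and masses are not known exactly. Their poses are not given: they have to be found in the camera images.
- bar_seat (a point): Where the bar's centre belongs on the fixture (fixed to the bench), 75 mm above the bench. Fixture axes: x across the cradle, y along it from the end plate towards the unfolded leg, z up. The base is a dark steel plate 110 x 180 x 12 mm, from y = -189 to -9 mm of this point. Everything of the fixture and leg between the cradle and the leg's rest is below 55 mm.
- fixture_cradle (a point): Centre of the floor of the fixture's steel U-shaped cradle, 60 mm above the bench; fixture axes. The cradle is 70 mm long (y) and 46 mm wide (x), its inside 30 mm wide, its wall tops 78 mm above the bench.
- end_plate (a point): Centre of the face of the upright steel end plate that the bar's end must touch, 49 mm above the bench, 170 mm from bar_seat along -y; fixture axes. The plate is 46 mm wide and 8 mm thick, its top 85 mm above the bench.
- leg: The folding leg; origin on its upright hinge pin at bench height, 34 mm from bar_seat along the fixture's -y. Its x points along the leg towards the pin, its y is the way to push it open. Folded it points along the fixture's -x; it swings clockwise from above to a stop near the fixture's +y. A level aluminium flat bar 14 mm thick, 18 to 44 mm above the bench.
- leg_push (a point): Where to push the leg: middle of its plain part, 90 mm from the pin, 31 mm up; axes as leg. The hinge is stiff: about 2 N here turns it, and it stays where left. The adjustable stop (a lug by the pin) is set anywhere from 8 degrees short of to 8 degrees past the fixture's +y: feel for it. There 8 to 20 N with the fingers for half a second is a good firm push; over 25 N would bend it.
- leg_rest (a point): Centre of the top of the flat steel rest at the leg's end, 170 mm from the pin, 60 mm above the bench, over a rubber foot; axes as leg. The rest is 34 mm long (x), 92 mm wide (y) and 18 mm thick; wide enough to lie under the bar wherever the stop is set.
- bar_center (a point): Centre of the loose aluminium bar, 340 mm long (its x axis), 24 mm wide (y), 30 mm high (z), about 0.6 kg, lying on the bench at the start (its centre 15 mm up). The two ends are alike.
- bin: Bystander: open blue plastic parts bin 90 x 130 x 55 mm, origin at the centre of its underside.
- oil: Bystander: white plastic bottle, 48 mm diameter, 90 mm tall, origin at the centre of its underside.
- wrench: Bystander: steel wrench lying flat, origin on its underside.
- offcut: Bystander: short round steel offcut, 44 mm diameter, 40 mm tall, origin at the centre of its underside.

How it is judged:
By the outcome, as a careful person would: the job done as asked, in the order asked, and still so for the second after the job is handed in, with the robot touching nothing.
It also fails if it takes over 72 s, if anything falls off the work surface, if the arm or the gripper's body presses on something with over 40 N, if the wrist force passes 120 N, or if a joint passes its speed limit or range.

## Working session

There is one attempt and no reset: what is moved stays moved. The work goes in short steps, Python scripts to look and compute and a shell command to move; the robot and the scene stay as the last step left them, time stands still between calls to the robot, and variables do not carry over. Pictures are saved under pics/ and viewed, about 8 in all and at most 12, crops included, and the job is handed in when it is done.

```bash
ls; mkdir -p pics; python3 - <<'E'
from plant import *
import cv2,numpy as np
s=sense();print({k:np.round(v,3).tolist() for k,v in s.items()})
for n in("scene","side"):
    d=snapshot(n);cv2.imwrite(f"pics/{n}0.png",d["pixels"][...,::-1]);print(n,np.round(d["camera_matrix"],1).tolist(),np.round(d["camera_from_world"],3).tolist(),[k for k in d])
E
```

```text
pics
{'clock': 0.0, 'joint_positions': [1.29, 0.69, -0.195, 1.566, 0.157, 0.902, -0.215], 'dq': [-0.0, 0.0, 0.002, 0.0, 0.001, 0.002, 0.001], 'tau': [-0.0, -52.757, -1.267, -15.343, -0.053, 0.007, 0.0], 'tcp_pos': [0.193, -0.594, 0.238], 'ee_rot': [0.111, -0.111, 0.699, -0.698], 'contact_force': [0.243, 0.28, 0.369], 'ft_torque': [0.037, -0.036, 0.04], 'width': 0.088}
scene [[444.8, 0.0, 315.2], [0.0, 444.8, 240.3], [0.0, 0.0, 1.0]] [[-0.059, 0.998, 0.015, 0.12], [-0.764, -0.055, 0.643, 0.385], [0.643, 0.027, 0.766, -1.472], [0.0, 0.0, 0.0, 1.0]] ['pixels', 'camera_matrix', 'camera_from_world']
side [[605.7, 0.0, 322.8], [0.0, 605.7, 242.7], [0.0, 0.0, 1.0]] [[0.999, -0.031, 0.018, -0.567], [0.009, 0.709, 0.705, 0.013], [-0.034, -0.704, 0.709, -1.464], [0.0, 0.0, 0.0, 1.0]] ['pixels', 'camera_matrix', 'camera_from_world']
```

View pics/scene0.png

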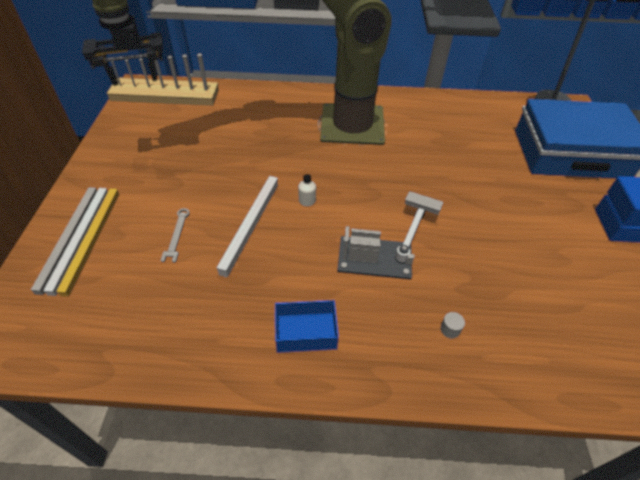

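View pics/side0.png

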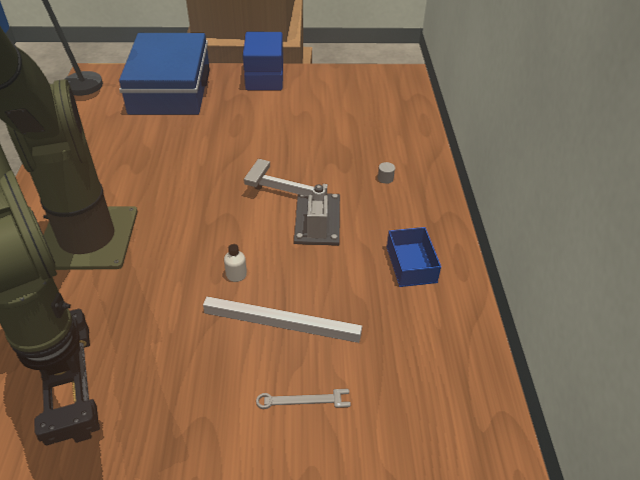

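```bash
python3 - <<'E'
import cv2
a=cv2.imread("pics/scene0.png")[180:280,330:450];cv2.imwrite("pics/c1.png",cv2.resize(a,None,fx=6,fy=6,interpolation=cv2.INTER_CUBIC))
a=cv2.imread("pics/side0.png")[155:250,235:355];cv2.imwrite("pics/c2.png",cv2.resize(a,None,fx=6,fy=6,interpolation=cv2.INTER_CUBIC))
E
cat >h.py <<'E'
import numpy as np,cv2
def ray(d,u,v):
    K=np.array(d["camera_matrix"]);T=np.array(d["camera_from_world"])
    r=np.linalg.inv(K)@[u,v,1];r=T[:3,:3].T@np.array([r[0],-r[1],-r[2]]);return -T[:3,:3].T@T[:3,3],r
def onz(d,u,v,z):
    c,r=ray(d,u,v);return c+r*(z-c[2])/r[2]
def tri(ds,ps):
    A=np.zeros((3,3));b=np.zeros(3)
    for d,p in zip(ds,ps):
        c,r=ray(d,*p);r=r/np.linalg.norm(r);P=np.eye(3)-np.outer(r,r);A+=P;b+=P@c
    return np.linalg.solve(A,b)
E
python3 - <<'E'
from plant import *
from h import *
for n,box in(("scene",(210,170,290,285)),("side",(195,290,370,345))):
    d=snapshot(n);im=d["pixels"];x0,y0,x1,y1=box
    hsv=cv2.cvtColor(im,cv2.COLOR_RGB2HSV)[y0:y1,x0:x1]
    m=((hsv[...,1]<70)).astype(np.uint8)
    # top face = brightest part
    cs=cv2.findContours(m,0,2)[0];c=max(cs,key=cv2.contourArea);mm=cv2.drawContours(m*0,[c],-1,1,-1)
    v=hsv[...,2][mm>0];t,_=cv2.threshold(v,0,255,cv2.THRESH_OTSU);print(n,"otsu",t,np.percentile(v,[5,25,50,75,95]))
    for nm,mk in(("all",mm),("top",mm*(hsv[...,2]>t).astype(np.uint8))):
        c=max(cv2.findContours(mk,0,2)[0],key=cv2.contourArea)
        P=cv2.approxPolyDP(cv2.convexHull(c),2,True)[:,0]+[x0,y0]
        print(nm,P.tolist(),[np.round(onz(d,*p,.03)[:2],3).tolist() for p in P])
        q=cv2.boxPoints(cv2.minAreaRect(c))+[x0,y0];w=np.array([onz(d,*p,.03)[:2] for p in q])
        print(" rect",np.round(w,3).tolist(),np.round(w.mean(0),4))
E
```

```text
scene otsu 148.0 [ 82.   115.75 196.   207.   210.  ]
all [[275, 177], [276, 186], [228, 274], [220, 274], [217, 266], [268, 177]] [[0.311, -0.216], [0.347, -0.209], [0.652, -0.286], [0.654, -0.304], [0.631, -0.316], [0.312, -0.236]]
 rect [[0.646, -0.32], [0.296, -0.238], [0.321, -0.201], [0.662, -0.288]] [ 0.4811 -0.2619]
top [[275, 177], [227, 267], [217, 268], [268, 177]] [[0.311, -0.216], [0.633, -0.292], [0.637, -0.315], [0.312, -0.236]]
 rect [[0.636, -0.318], [0.297, -0.236], [0.315, -0.21], [0.648, -0.295]] [ 0.4737 -0.2649]
side otsu 159.0 [104. 107. 197. 211. 215.]
all [[203, 304], [206, 297], [361, 325], [358, 342], [206, 313]] [[0.305, -0.236], [0.309, -0.217], [0.637, -0.297], [0.627, -0.34], [0.313, -0.26]]
 rect [[0.304, -0.259], [0.305, -0.213], [0.639, -0.297], [0.629, -0.34]] [ 0.4691 -0.2774]
top [[203, 304], [206, 297], [361, 325], [359, 333]] [[0.305, -0.236], [0.309, -0.217], [0.637, -0.297], [0.631, -0.317]]
 rect [[0.304, -0.237], [0.305, -0.213], [0.638, -0.297], [0.633, -0.32]] [ 0.4703 -0.2669]
```

View pics/c1.png

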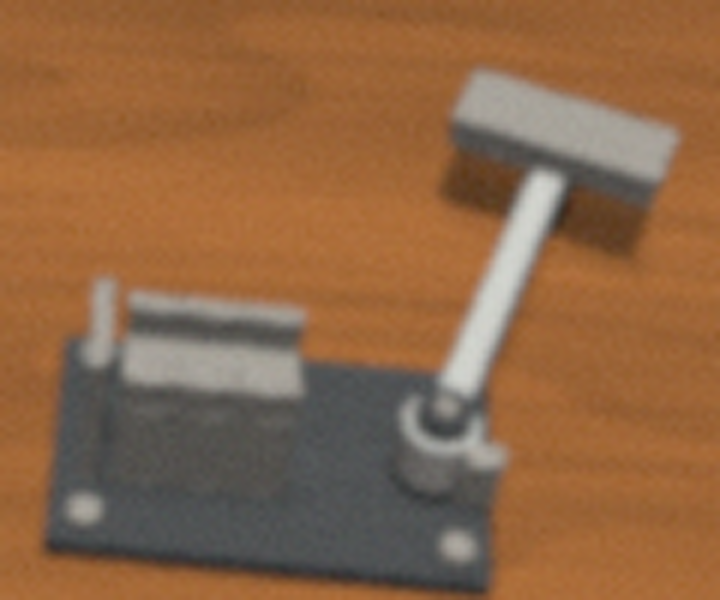

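View pics/c2.png

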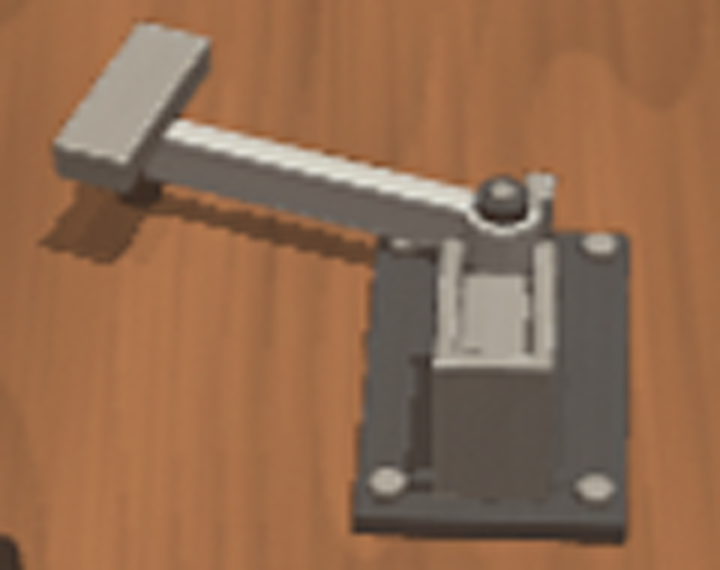

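```bash
python3 - <<'E'
from plant import *
from h import *
d=[snapshot("scene"),snapshot("side")]
S=lambda x,y:(330+(x+.5)/6-.5,180+(y+.5)/6-.5)
D=lambda x,y:(235+(x+.5)/6-.5,155+(y+.5)/6-.5)
for n,a,b in(("scrA",(85,508),(595,487)),("scrB",(458,546),(600,243)),("pin",(447,404),(503,192)),
 ("rest1",(485,70),(55,145)),("rest2",(680,135),(145,25)),("rest3",(655,182),(208,42)),("rest4",(452,125),(125,160))):
    print(n,np.round(tri(d,(S(*a),D(*b))),4))
def z(n,i,f,p,h):print(n,np.round(onz(d[i],*f(*p),h)[:2],4))
for p in((485,70),(680,135),(655,182),(452,125)):z("restS",0,S,p,.06)
for p in((55,145),(145,25),(208,42),(125,160)):z("restD",1,D,p,.06)
z("scrS",0,S,(85,508),.013);z("scrS",0,S,(458,546),.013)
for p in((595,487),(600,243),(387,481)):z("scrD",1,D,p,.013)
for p in((47,548),(488,588)):z("baseS0",0,S,p,0)
z("baseS12",0,S,(68,340),.012)
for p in((355,530),(625,541)):z("baseD0",1,D,p,0)
for p in((356,512),(627,524),(628,235)):z("baseD12",1,D,p,.012)
for p in((103,280),(98,362)):z("endtopS",0,S,p,.085)
for p in((433,363),(552,366)):z("endtopD",1,D,p,.085)
for p in((132,292),(304,308),(125,383),(302,393)):z("cradS",0,S,p,.078)
for p in((452,240),(545,240)):z("cradD",1,D,p,.078)
E
```

```text
scrA [ 0.5928 -0.0159  0.0136]
scrB [0.6015 0.134  0.0138]
pin [0.5585 0.1261 0.05  ]
rest1 [0.368  0.1551 0.054 ]
rest2 [0.4029 0.2373 0.0545]
rest3 [0.4316 0.2235 0.0546]
rest4 [0.4003 0.14   0.0544]
restS [0.3727 0.1545]
restS [0.4073 0.236 ]
restS [0.4367 0.2217]
restS [0.4085 0.1374]
restD [0.3698 0.1459]
restD [0.4041 0.2286]
restD [0.4321 0.2163]
restD [0.3998 0.1357]
scrS [ 0.5922 -0.0158]
scrS [0.6008 0.1342]
scrD [ 0.5929 -0.0154]
scrD [0.6016 0.1348]
scrD [ 0.5091 -0.0109]
baseS0 [ 0.6038 -0.0303]
baseS0 [0.6113 0.1477]
baseS12 [ 0.5022 -0.0246]
baseD0 [ 0.4961 -0.0256]
baseD0 [ 0.6046 -0.0333]
baseD12 [ 0.4967 -0.0274]
baseD12 [ 0.6048 -0.0356]
baseD12 [0.614  0.1412]
endtopS [ 0.5325 -0.0143]
endtopS [ 0.5754 -0.0157]
endtopD [ 0.5277 -0.0192]
endtopD [ 0.5737 -0.0215]
cradS [ 0.5318 -0.0022]
cradS [0.5354 0.0665]
cradS [ 0.5794 -0.0046]
cradS [0.5796 0.0642]
cradD [0.5363 0.0618]
cradD [0.574  0.0614]
```

```bash
cat >>h.py <<'E'
from scipy.spatial.transform import Rotation as R
def tool(s):
    q=s["ee_rot"];return R.from_quat([q[1],q[2],q[3],q[0]]).as_matrix()
def go(s,p,zdir=None):
    """remaining shift in tool units (full-scale) to world p; turn about tool y so that tool z // zdir"""
    M=tool(s);o=M.T@(np.array(p)-s["tcp_pos"])/.1
    t=None
    if zdir is not None:
        b=M.T@np.array([*zdir,0.]);t=np.degrees(np.arctan2(b[0],b[2]));t=(t+90)%180-90
    return np.round(o,3),"turn deg about y",t,"tilt deg",np.degrees(np.arccos(-M[2,1]))
E
python3 - <<'E'
from plant import *
from h import *
s=sense();print(np.round(tool(s),3));print(go(s,(.462,.125,.2),(1,-.054)),go(s,(.45,-.2,.24)))
E
```

```text
[[-0.951 -0.     0.31 ]
 [-0.31   0.    -0.951]
 [ 0.    -1.    -0.001]]
(array([-4.78 ,  0.388, -6.006]), 'turn deg about y', np.float64(-68.87055488576294), 'tilt deg', np.float64(0.03072122016201718)) (array([-3.66 , -0.014, -2.953]), 'turn deg about y', None, 'tilt deg', np.float64(0.03072122016201718))
```

```bash
python3 -m inch '[{"dp":[-0.37,0,-0.3],"rot":[0,0,0]},{"dp":[-0.37,0,-0.3],"rot":[0,0,0]},{"dp":[-0.37,0,-0.3],"rot":[0,0,0]},{"dp":[-0.37,0,-0.3],"rot":[0,0,0]},{"dp":[-0.37,0,-0.3],"rot":[0,0,0]},{"dp":[-0.37,0,-0.3],"rot":[0,0,0]},{"dp":[-0.37,0,-0.3],"rot":[0,0,0]},{"dp":[-0.37,0,-0.3],"rot":[0,0,0]},{"dp":[-0.37,0,-0.3],"rot":[0,0,0]},{"dp":[-0.37,0,-0.3],"rot":[0,0,0]}]' -1
python3 -m inch '[{"dp":[0,0,0],"rot":[0,-0.17,0]},{"dp":[0,0,0],"rot":[0,-0.17,0]},{"dp":[0,0,0],"rot":[0,-0.17,0]},{"dp":[0,0,0],"rot":[0,-0.17,0]},{"dp":[0,0,0],"rot":[0,-0.17,0]},{"dp":[0,0,0],"rot":[0,-0.17,0]},{"dp":[0,0,0],"rot":[0,-0.13,0]}]'
python3 - <<'E'
from plant import *
from h import *
s=sense();print(np.round(tool(s),3));print(go(s,(.462,.122,.028),(1,-.054)),s['contact_force'])
E
```

```text
clock: 1.55
tcp_pos: [0.46, -0.188, 0.2379]
ee_rot: [-0.108, 0.107, -0.697, 0.701]
contact_force: [1.2, -0.8, 0.2]
width: 0.0006
clock: 2.42
tcp_pos: [0.4641, -0.1815, 0.2386]
ee_rot: [-0.497, 0.496, -0.501, 0.506]
contact_force: [0.6, 0.1, -0.5]
width: 0.0005
[[-0.014  0.006  1.   ]
 [-1.    -0.003 -0.014]
 [ 0.003 -1.     0.006]]
(array([-3.041,  2.096, -0.075]), 'turn deg about y', np.float64(2.3130084687498425), 'tilt deg', np.float64(0.4015082280115321)) [ 0.62252852  0.11083132 -0.4687197 ]
```

```bash
python3 -m inch '[{"dp":[-0.5,0,0],"rot":[0,0.04,0]},{"dp":[-0.5,0,0],"rot":[0,0,0]},{"dp":[-0.5,0,0],"rot":[0,0,0]},{"dp":[-0.5,0,0],"rot":[0,0,0]},{"dp":[-0.5,0.2,0],"rot":[0,0,0]},{"dp":[-0.4,0.3,0],"rot":[0,0,0]},{"dp":[-0.1,0.3,-0.05],"rot":[0,0,0]},{"dp":[0,0.3,-0.05],"rot":[0,0,0]}]'
python3 - <<'E'
from plant import *
from h import *
s=sense();print(go(s,(.462,.122,.028),(1,-.054)),s['contact_force'])
E
```

```text
clock: 3.42
tcp_pos: [0.4768, 0.1274, 0.127]
ee_rot: [-0.489, 0.479, -0.512, 0.52]
contact_force: [0.6, -0.4, -0.1]
width: 0.0005
(array([ 0.066,  0.987, -0.163]), 'turn deg about y', np.float64(-0.5392984062855959), 'tilt deg', np.float64(1.0558819293623323)) [ 0.60067727 -0.42805444 -0.05007968]
```

```bash
python3 -m inch '[{"dp":[0.1,0.1,-0.17],"rot":[0,0,0]},{"dp":[0,0.3,0],"rot":[0,0,0]},{"dp":[0,0.3,0],"rot":[0,0,0]},{"dp":[0,0.25,0],"rot":[0,0,0]},{"dp":[0,0,0],"rot":[0,0,0]}]'
python3 - <<'E'
from plant import *
from h import *
s=sense();print(go(s,(.462,.122,.028),(1,-.054)),s['contact_force']);d=snapshot("scene");cv2.imwrite("pics/s1.png",cv2.resize(d["pixels"][150:290,310:470,::-1],None,fx=4,fy=4,interpolation=cv2.INTER_CUBIC))
E
```

```text
clock: 4.05
tcp_pos: [0.4607, 0.1199, 0.0276]
ee_rot: [-0.49, 0.479, -0.511, 0.519]
contact_force: [0.6, 1.1, 0.3]
width: 0.0001
(array([-0.022, -0.004,  0.011]), 'turn deg about y', np.float64(-0.396100518485909), 'tilt deg', np.float64(1.0359120292990032)) [0.55027818 1.08118805 0.32660914]
```

View pics/s1.png

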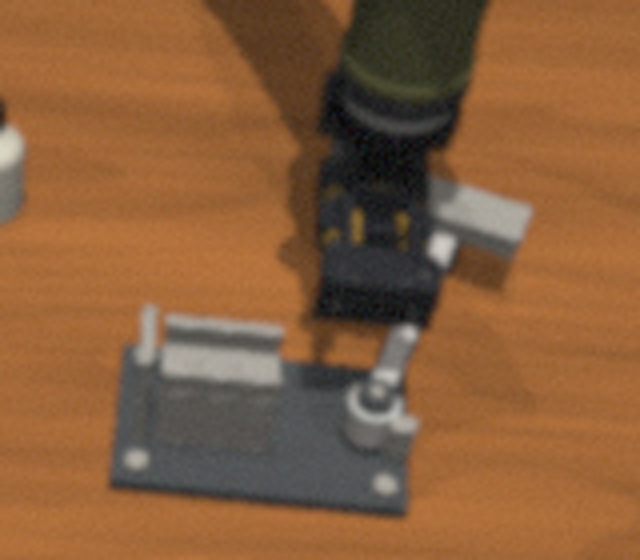

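```bash
python3 -m inch '[{"dp":[-0.12,0,0.06],"rot":[0,0,0]},{"dp":[-0.08,0,0.03],"rot":[0,0,0]},{"dp":[-0.1,0,0.02],"rot":[0,0,0]},{"dp":[-0.1,0,0.03],"rot":[0,0,0]},{"dp":[-0.1,0,0.05],"rot":[0,0,0]},{"dp":[-0.1,0,0.07],"rot":[0,0,0]}]'
python3 - <<'E'
from plant import *
from h import *
s=sense();print(go(s,(.4906,.190,.028),(1,-.054)),s['contact_force'])
E
```

```text
clock: 4.85
tcp_pos: [0.4929, 0.1784, 0.0319]
ee_rot: [-0.488, 0.479, -0.511, 0.521]
contact_force: [-0.5, -2.7, -0.6]
width: 0.0006
(array([-0.115,  0.039, -0.031]), 'turn deg about y', np.float64(-0.6764330096707738), 'tilt deg', np.float64(1.1306100944319282)) [-0.47558666 -2.66302728 -0.6174192 ]
```

```bash
python3 -m inch '[{"dp":[-0.08,0.05,0.03],"rot":[0,0,0]},{"dp":[-0.08,0.02,0.05],"rot":[0,0,0]},{"dp":[-0.06,0,0.08],"rot":[0,0,0]},{"dp":[-0.03,0,0.08],"rot":[0,0,0]}]'
python3 - <<'E'
from plant import *
from h import *
s=sense();print(go(s,(.5176,.2096,.026),(1,-.054)),s['contact_force'])
E
```

```text
clock: 5.35
tcp_pos: [0.5195, 0.2056, 0.0246]
ee_rot: [-0.489, 0.479, -0.511, 0.52]
contact_force: [-2.1, -0.9, 0.7]
width: 0.0007
(array([-0.039, -0.014, -0.021]), 'turn deg about y', np.float64(-0.5334778229982646), 'tilt deg', np.float64(1.0673787536247898)) [-2.09588918 -0.93304441  0.65551994]
```

```bash
python3 -m inch '[{"dp":[-0.03,0,0.04],"rot":[0,0,0]},{"dp":[-0.01,0,0.04],"rot":[0,0,0]}]'; python3 -m inch '[{"dp":[-0.01,0,0.04],"rot":[0,0,0]},{"dp":[0,0,0.04],"rot":[0,0,0]}]'
```

```text
clock: 5.6
tcp_pos: [0.5287, 0.2097, 0.0248]
ee_rot: [-0.489, 0.479, -0.511, 0.52]
contact_force: [-2.6, -0.3, -0.0]
width: 0.0005
clock: 5.85
tcp_pos: [0.537, 0.2107, 0.025]
ee_rot: [-0.489, 0.479, -0.512, 0.519]
contact_force: [-2.1, 0.1, -1.2]
width: 0.0005
```

```bash
python3 -m inch '[{"dp":[0,0,0.03],"rot":[0,0,0]},{"dp":[0,0,0.03],"rot":[0,0,0]}]'; python3 -m inch '[{"dp":[0,0,0.03],"rot":[0,0,0]}]';python3 -m inch '[{"dp":[0,0,0.03],"rot":[0,0,0]}]'
```

```text
clock: 6.1
tcp_pos: [0.5432, 0.2111, 0.0251]
ee_rot: [-0.49, 0.478, -0.512, 0.519]
contact_force: [-2.3, -0.2, -1.1]
width: 0.0007
clock: 6.22
tcp_pos: [0.5462, 0.2112, 0.0251]
ee_rot: [-0.49, 0.479, -0.512, 0.519]
contact_force: [-2.4, 0.6, -1.1]
width: 0.0004
clock: 6.35
tcp_pos: [0.5492, 0.2111, 0.0251]
ee_rot: [-0.49, 0.479, -0.512, 0.519]
contact_force: [-2.7, 0.2, 0.0]
width: 0.0003
```

```bash
python3 -m inch '[{"dp":[0,0,0.03],"rot":[0,0,0]}]';python3 -m inch '[{"dp":[0,0,0.03],"rot":[0,0,0]}]';python3 -m inch '[{"dp":[0,0,0.02],"rot":[0,0,0]}]';python3 -m inch '[{"dp":[0,0,0.02],"rot":[0,0,0]}]'
```

```text
clock: 6.48
tcp_pos: [0.5519, 0.211, 0.0251]
ee_rot: [-0.49, 0.479, -0.512, 0.518]
contact_force: [-6.6, 3.0, -0.3]
width: 0.0005
clock: 6.6
tcp_pos: [0.552, 0.211, 0.0248]
ee_rot: [-0.488, 0.481, -0.513, 0.517]
contact_force: [-10.3, 2.2, 5.0]
width: 0.0003
clock: 6.72
tcp_pos: [0.5517, 0.2111, 0.0248]
ee_rot: [-0.487, 0.482, -0.514, 0.516]
contact_force: [-6.9, 0.8, 4.9]
width: 0.0004
clock: 6.85
tcp_pos: [0.5516, 0.211, 0.0249]
ee_rot: [-0.486, 0.483, -0.514, 0.516]
contact_force: [-7.0, 0.5, 4.6]
width: 0.0003
```

```bash
python3 -m inch '[{"dp":[0,0,0.035],"rot":[0,0,0]},{"dp":[0,0,0.035],"rot":[0,0,0]},{"dp":[0,0,0.035],"rot":[0,0,0]}]';python3 -m inch '[{"dp":[0,0,0.035],"rot":[0,0,0]},{"dp":[0,0,0.035],"rot":[0,0,0]},{"dp":[0,0,0.035],"rot":[0,0,0]}]';python3 -m inch '[{"dp":[0,0,0.035],"rot":[0,0,0]},{"dp":[0,0,0.035],"rot":[0,0,0]}]'; python3 - <<'E'
from plant import *
from h import *
s=sense();print(np.round(tool(s),3),s['contact_force'])
E
```

```text
clock: 7.22
tcp_pos: [0.5515, 0.211, 0.025]
ee_rot: [0.481, -0.49, 0.516, -0.511]
contact_force: [-10.2, 0.8, 6.2]
width: 0.0008
clock: 7.6
tcp_pos: [0.5511, 0.2109, 0.0252]
ee_rot: [0.476, -0.497, 0.519, -0.507]
contact_force: [-9.4, 0.2, 7.0]
width: 0.001
clock: 7.85
tcp_pos: [0.5509, 0.2107, 0.0254]
ee_rot: [0.473, -0.501, 0.521, -0.504]
contact_force: [-9.6, 1.2, 8.1]
width: 0.0007
[[-0.05  -0.045  0.998]
 [-0.999 -0.011 -0.051]
 [ 0.013 -0.999 -0.044]] [-9.55558035  1.23188897  8.06993038]
```

```bash
python3 -m inch '[{"dp":[0,0,-0.2],"rot":[0,0,0]},{"dp":[0,0,-0.2],"rot":[0.02,0,0]},{"dp":[0,-0.4,0],"rot":[0.02,0,0.01]},{"dp":[0,-0.5,0],"rot":[0,0,0]},{"dp":[0,-0.5,0],"rot":[0,0,0]},{"dp":[0,-0.4,0],"rot":[0,0,0]},{"dp":[0.4,0,0],"rot":[0,0,0]},{"dp":[0.5,0,0],"rot":[0,0,0]},{"dp":[0.5,0,0],"rot":[0,0,0]},{"dp":[0.5,0,0],"rot":[0,0,0]}]' 0.3
python3 - <<'E'
from plant import *
from h import *
s=sense();print(np.round(tool(s),3));print(go(s,(.472,-.266,.1),(.236,.972)),s['joint_positions'],s['contact_force'])
d=snapshot("scene");cv2.imwrite("pics/s2.png",cv2.resize(d["pixels"][150:290,310:490,::-1],None,fx=4,fy=4,interpolation=cv2.INTER_CUBIC))
E
```

```text
clock: 9.1
tcp_pos: [0.513, 0.022, 0.2182]
ee_rot: [-0.495, 0.48, -0.507, 0.517]
contact_force: [0.7, -0.2, -0.7]
width: 0.0574
[[-0.049  0.025  0.999]
 [-0.999  0.003 -0.049]
 [-0.005 -1.     0.025]]
(array([ 2.902,  1.162, -0.298]), 'turn deg about y', np.float64(-79.1517510097603), 'tilt deg', np.float64(1.4486534055795979)) [ 0.16815765  0.59521989 -0.47757768  1.93577004  0.42457761  0.68337808
 -0.6158717 ] [ 0.7289413  -0.20198853 -0.70157727]
```

View pics/s2.png

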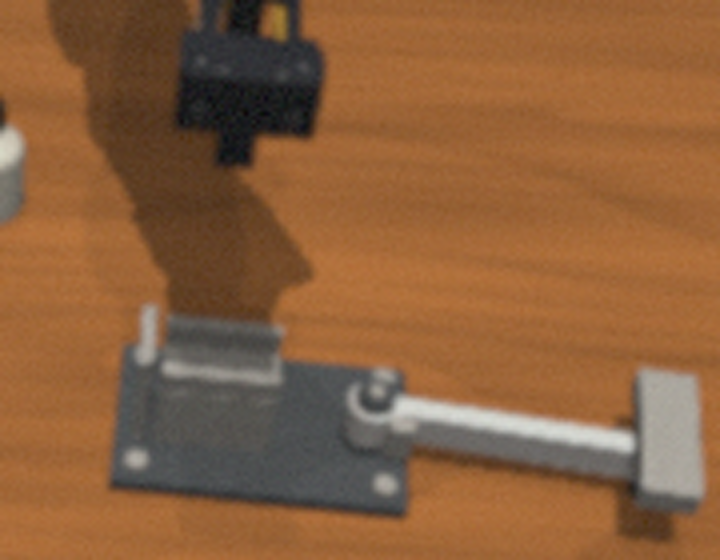

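```bash
python3 -m inch '[{"dp":[0.5,0,-0.05],"rot":[-0.024,0,0]},{"dp":[0.5,0,-0.05],"rot":[0,0,0]},{"dp":[0.5,0,-0.05],"rot":[0,0,0]},{"dp":[0.5,0,-0.05],"rot":[0,0,0]},{"dp":[0.5,0,-0.05],"rot":[0,0,0]},{"dp":[0.35,0,-0.05],"rot":[0,0,0]}]'
python3 -m inch '[{"dp":[0,0,0],"rot":[0,-0.165,0]},{"dp":[0,0,0],"rot":[0,-0.165,0]},{"dp":[0,0,0],"rot":[0,-0.165,0]},{"dp":[0,0,0],"rot":[0,-0.165,0]},{"dp":[0,0,0],"rot":[0,-0.165,0]},{"dp":[0,0,0],"rot":[0,-0.165,0]},{"dp":[0,0,0],"rot":[0,-0.165,0]},{"dp":[0,0,0],"rot":[0,-0.165,0]}]'
python3 - <<'E'
from plant import *
from h import *
s=sense();print(np.round(tool(s),3));print(go(s,(.472,-.266,.1),(.236,.972)),s['joint_positions'],s['contact_force'])
E
```

```text
clock: 9.9
tcp_pos: [0.4691, -0.283, 0.2218]
ee_rot: [-0.484, 0.483, -0.511, 0.52]
contact_force: [0.1, 0.5, -0.2]
width: 0.0575
clock: 10.9
tcp_pos: [0.4706, -0.2967, 0.2247]
ee_rot: [-0.695, 0.71, -0.073, 0.087]
contact_force: [-0.2, 0.2, -0.8]
width: 0.0576
[[ 0.974  0.017  0.226]
 [-0.225 -0.024  0.974]
 [ 0.022 -1.    -0.019]]
(array([-0.083,  1.239,  0.326]), 'turn deg about y', np.float64(0.6152809048800094), 'tilt deg', np.float64(1.6795375804065211)) [ 0.98604977  0.74121399 -0.90263837  1.79720439  0.73633666  0.94869425
  1.10602882] [-0.1802963   0.19382653 -0.79440874]
```

```bash
python3 -m inch '[{"dp":[-0.08,0.2,0.3],"rot":[0.018,0.01,0.021]},{"dp":[0,0.4,0.03],"rot":[0,0,0]},{"dp":[0,0.5,0],"rot":[0,0,0]},{"dp":[0,0.3,0],"rot":[0,0,0]},{"dp":[0,0,0],"rot":[0,0,0]}]'
python3 - <<'E'
from plant import *
from h import *
s=sense();print(np.round(tool(s),3));print(go(s,(.472,-.266,.005),(.236,.972)),s['contact_force'])
d=snapshot("wrist");cv2.imwrite("pics/w1.png",d["pixels"][...,::-1])
E
```

```text
clock: 11.52
tcp_pos: [0.4754, -0.2686, 0.0822]
ee_rot: [-0.7, 0.704, -0.083, 0.09]
contact_force: [-0.2, -0.1, 0.2]
width: 0.0572
[[ 0.97   0.009  0.243]
 [-0.243 -0.007  0.97 ]
 [ 0.01  -1.    -0.005]]
(array([-0.047,  0.772,  0.021]), 'turn deg about y', np.float64(-0.4373068094217132), 'tilt deg', np.float64(0.6388868156468056)) [-0.17315921 -0.13196715  0.24623097]
```

View pics/w1.png

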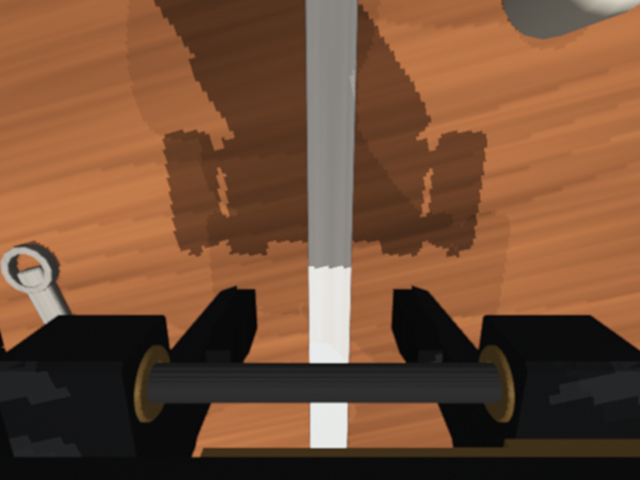

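```bash
python3 -m inch '[{"dp":[-0.04,0.2,0.02],"rot":[0,0,0]},{"dp":[0,0.3,0],"rot":[0,0,0]},{"dp":[0,0.22,0],"rot":[0,0,0]},{"dp":[0,0.03,0],"rot":[0,0,0]}]'
python3 -m inch '[{"dp":[0,0,0],"rot":[0,0,0]},{"dp":[0,0,0],"rot":[0,0,0]},{"dp":[0,0,0],"rot":[0,0,0]},{"dp":[0,0,0],"rot":[0,0,0]}]' -1
```

```text
clock: 12.08
tcp_pos: [0.4807, -0.2703, 0.0141]
ee_rot: [-0.697, 0.706, -0.079, 0.098]
contact_force: [-0.0, -0.3, 0.4]
width: 0.0578
clock: 12.58
tcp_pos: [0.4834, -0.2706, 0.0181]
ee_rot: [-0.697, 0.706, -0.077, 0.1]
contact_force: [-0.2, 2.0, -3.6]
width: 0.0235
```

```bash
python3 -m inch '[{"dp":[0,0,0],"rot":[0,0,0]},{"dp":[0,0,0],"rot":[0,0,0]}]' 0.3
python3 - <<'E'
from plant import *
from h import *
s=sense();print(np.round(tool(s),3));print(go(s,(.472,-.266,.005),(.236,.972)),s['contact_force'])
E
```

```text
clock: 12.82
tcp_pos: [0.4833, -0.2711, 0.0182]
ee_rot: [-0.697, 0.706, -0.077, 0.1]
contact_force: [-0.1, -0.0, 0.6]
width: 0.0416
[[ 0.968  0.031  0.248]
 [-0.248 -0.017  0.969]
 [ 0.035 -0.999 -0.009]]
(array([-0.127,  0.128,  0.023]), 'turn deg about y', np.float64(-0.7183948523802712), 'tilt deg', np.float64(2.041320950378828)) [-0.11908716 -0.03651441  0.55560488]
```

```bash
python3 -m inch '[{"dp":[-0.13,0.03,0.02],"rot":[0.008,0,0.033]},{"dp":[0,0.06,0],"rot":[0,0,0]},{"dp":[0,0.04,0],"rot":[0,0,0]}]'
python3 - <<'E'
from plant import *
from h import *
s=sense();print(np.round(tool(s),3));print(go(s,(.472,-.266,.005),(.236,.972)),s['contact_force'])
E
```

```text
clock: 13.2
tcp_pos: [0.4702, -0.2663, 0.004]
ee_rot: [-0.701, 0.702, -0.09, 0.088]
contact_force: [-0.1, 0.7, -0.0]
width: 0.0573
[[ 0.969 -0.003  0.249]
 [-0.249  0.     0.969]
 [-0.003 -1.    -0.   ]]
(array([ 0.017, -0.01 ,  0.007]), 'turn deg about y', np.float64(-0.7670738672469071), 'tilt deg', np.float64(0.15095718757733437)) [-0.06347889  0.65970391 -0.00120927]
```

```bash
python3 -m inch '[{"dp":[0,0,0],"rot":[0,0,0]},{"dp":[0,0,0],"rot":[0,0,0]},{"dp":[0,0,0],"rot":[0,0,0]},{"dp":[0,0,0],"rot":[0,0,0]},{"dp":[0,0,0],"rot":[0,0,0]}]' -1
python3 - <<'E'
from plant import *
from h import *
s=sense();print(np.round(tool(s),3));print(s['contact_force'])
E
```

```text
clock: 13.82
tcp_pos: [0.4701, -0.2663, 0.0036]
ee_rot: [-0.701, 0.702, -0.09, 0.088]
contact_force: [0.0, -0.2, -1.5]
width: 0.024
[[ 0.969 -0.003  0.249]
 [-0.249  0.     0.969]
 [-0.003 -1.    -0.001]]
[ 0.03308046 -0.19247646 -1.52677355]
```

```bash
python3 -m inch '[{"dp":[0,-0.1,0],"rot":[0,0,0]},{"dp":[0,-0.2,0],"rot":[0,0,0]},{"dp":[0,-0.3,0],"rot":[0,0,0]},{"dp":[0,-0.4,0],"rot":[0,0,0]},{"dp":[0,-0.4,0],"rot":[0,0,0]},{"dp":[0,-0.4,0],"rot":[0,0,0]},{"dp":[0,-0.2,0],"rot":[0,0,0]}]'
python3 -m inch '[{"dp":[0,0,0],"rot":[0,0.1,0]},{"dp":[0,0,0],"rot":[0,0.15,0]},{"dp":[0,0,0],"rot":[0,0.15,0]},{"dp":[0,0,0],"rot":[0,0.15,0]},{"dp":[0,0,0],"rot":[0,0.15,0]},{"dp":[0,0,0],"rot":[0,0.15,0]},{"dp":[0,0,0],"rot":[0,0.15,0]},{"dp":[0,0,0],"rot":[0,0.15,0]},{"dp":[0,0,0],"rot":[0,0.15,0]},{"dp":[0,0,0],"rot":[0,0.05,0]}]'
python3 - <<'E'
from plant import *
from h import *
s=sense();print(np.round(tool(s),3));print(go(s,(.5605,.17,.2),(1,-.054)),s['contact_force'],s["ft_torque"],s["width"])
E
```

```text
clock: 14.7
tcp_pos: [0.4645, -0.2653, 0.2067]
ee_rot: [0.703, -0.701, 0.095, -0.081]
contact_force: [0.0, -0.7, -6.8]
width: 0.024
clock: 15.95
tcp_pos: [0.4533, -0.2596, 0.2066]
ee_rot: [0.46, -0.471, 0.544, -0.52]
contact_force: [-0.1, -0.8, -7.9]
width: 0.0238
[[-0.133 -0.035  0.99 ]
 [-0.991  0.015 -0.133]
 [-0.01  -0.999 -0.036]]
(array([-4.4  ,  0.092,  0.494]), 'turn deg about y', np.float64(-4.568450379475635), 'tilt deg', np.float64(2.156441891431994)) [-0.08842172 -0.82953959 -7.86099575] [-0.05436769 -0.15914751  0.11001941] 0.02376338825148889
```

```bash
python3 -m inch '[{"dp":[-0.3,0,0.05],"rot":[0.034,-0.07,-0.01]},{"dp":[-0.5,0,0.05],"rot":[0,0,0]},{"dp":[-0.5,0,0.05],"rot":[0,0,0]},{"dp":[-0.5,0,0.05],"rot":[0,0,0]},{"dp":[-0.5,0,0.05],"rot":[0,0,0]},{"dp":[-0.5,0,0.05],"rot":[0,0,0]},{"dp":[-0.5,0,0.05],"rot":[0,0,0]},{"dp":[-0.5,0,0.05],"rot":[0,0,0]},{"dp":[-0.4,0,0.05],"rot":[0,0,0]},{"dp":[-0.2,0,0],"rot":[0,0,0]}]'
python3 - <<'E'
from plant import *
from h import *
s=sense();print(np.round(tool(s),3));print(go(s,(.561,.17,.12),(1,-.054)),s['contact_force'],s["width"])
E
```

```text
clock: 17.2
tcp_pos: [0.5172, 0.1899, 0.205]
ee_rot: [0.482, -0.489, 0.519, -0.509]
contact_force: [-1.0, 0.3, -6.8]
width: 0.0238
[[-0.057 -0.017  0.998]
 [-0.998  0.004 -0.057]
 [-0.003 -1.    -0.017]]
(array([0.177, 0.841, 0.463]), 'turn deg about y', np.float64(-0.2041103275096532), 'tilt deg', np.float64(1.0104119414302266)) [-0.96017107  0.27780662 -6.78181748] 0.023762515536646434
```

```bash
python3 -m inch '[{"dp":[0.1,0,0.2],"rot":[0.016,0,0]},{"dp":[0.08,0.1,0.25],"rot":[0,0,0]},{"dp":[0,0.2,0.03],"rot":[0,0,0]},{"dp":[0,0.3,0],"rot":[0,0,0]},{"dp":[0,0.2,0],"rot":[0,0,0]}]'
python3 - <<'E'
from plant import *
from h import *
s=sense();print(np.round(tool(s),3));print(go(s,(.561,.17,.09),(1,-.054)),s['contact_force'],s["width"])
for n,b in(("scene",(150,290,310,490)),("side",(140,260,230,370))):
    d=snapshot(n);cv2.imwrite(f"pics/{n}3.png",cv2.resize(d["pixels"][b[0]:b[1],b[2]:b[3],::-1],None,fx=4.4,fy=4.4,interpolation=cv2.INTER_CUBIC))
E
```

```text
clock: 17.82
tcp_pos: [0.5608, 0.1691, 0.121]
ee_rot: [0.486, -0.487, 0.515, -0.511]
contact_force: [-0.4, 0.1, -6.4]
width: 0.0237
[[-0.053 -0.006  0.999]
 [-0.999  0.004 -0.053]
 [-0.003 -1.    -0.006]]
(array([-0.008,  0.31 ,  0.004]), 'turn deg about y', np.float64(0.07021837900012429), 'tilt deg', np.float64(0.40979354318157096)) [-0.38645004  0.08016766 -6.39965695] 0.02366718426462023
```

View pics/side3.png

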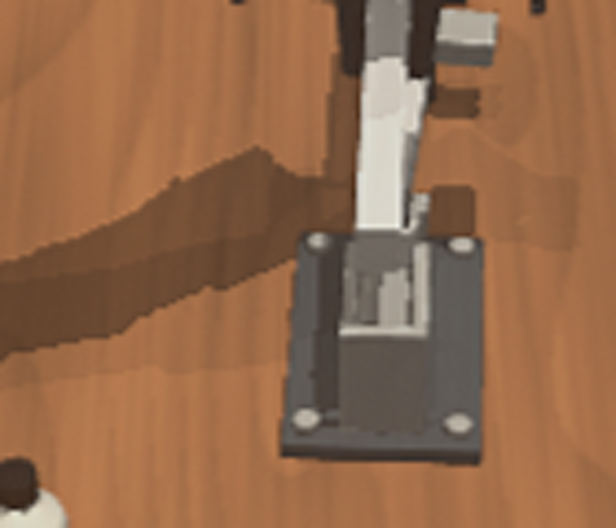

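```bash
python3 - <<'E'
from plant import *
from h import *
d=snapshot("side");z=sense()["tcp_pos"][2]+.0265
D=lambda x,y:(230+(x+.5)/4.4-.5,140+(y+.5)/4.4-.5)
for p,h in(((356,228),z),((406,232),z),((365,60),z),((340,331),.085),((426,334),.085),((430,245),.078)):print(p,np.round(onz(d,*D(*p),h),4))
E
```

```text
(356, 228) [ 0.5364 -0.0091  0.1482]
(406, 232) [ 0.562  -0.0125  0.1482]
(365, 60) [0.5437 0.1336 0.1482]
(340, 331) [ 0.528  -0.0184  0.085 ]
(426, 334) [ 0.5734 -0.0213  0.085 ]
(430, 245) [0.5785 0.0587 0.078 ]
```

View pics/scene3.png

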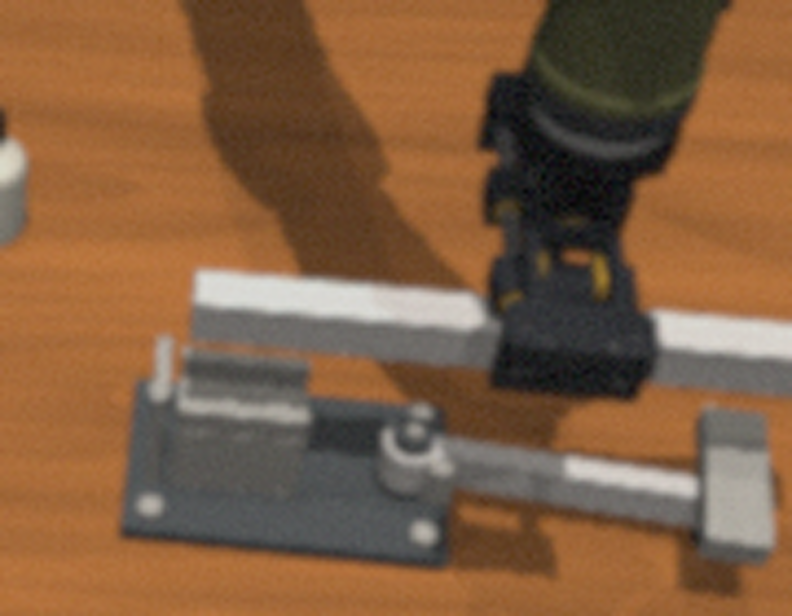

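```bash
python3 - <<'E'
from plant import *
from h import *
d=[snapshot("scene"),snapshot("side")];s=sense();print(s["tcp_pos"],s["ft_torque"])
D=lambda x,y:(230+(x+.5)/4.4-.5,140+(y+.5)/4.4-.5)
S=lambda x,y:(310+(x+.5)/4.4-.5,150+(y+.5)/4.4-.5)
for a,b in(((195,270),(356,228)),((193,307),(406,232))):
    print(np.round(tri(d,(S(*a),D(*b))),4), [np.round(onz(q,*p,.148),4) for q,p in zip(d,(S(*a),D(*b)))])
# far end visibility & plate top
print(np.round(tri(d,(S(166,338),D(340,331))),4))
im=d[0]["pixels"];cv2.imwrite("pics/scene4.png",im[...,::-1])
h=cv2.cvtColor(im,cv2.COLOR_RGB2HSV)[200:250,440:520];m=(h[...,1]<60)&(h[...,2]>150)
ys,xs=np.nonzero(m);i=xs.argmax();k=xs>xs.max()-2;print(xs.max()+440,ys[k]+200,[np.round(onz(d[0],xs.max()+440.5,200+v,.148),4) for v in(ys[k].min(),ys[k].max())])
E
```

```text
[0.56259157 0.17069873 0.1236771 ] [-0.10403249 -0.09832232 -0.00842823]
[ 0.5364 -0.0019  0.1424] [array([ 0.5414, -0.0022,  0.148 ]), array([ 0.5364, -0.0088,  0.148 ])]
[ 0.562  -0.0031  0.141 ] [array([ 0.5676, -0.0032,  0.148 ]), array([ 0.562 , -0.0122,  0.148 ])]
[ 0.5281 -0.0126  0.0796]
508 [226 227 228 229 230 231 231 232 232 233] [array([0.5625, 0.3409, 0.148 ]), array([0.5835, 0.3364, 0.148 ])]
```

```bash
python3 -m inch '[{"dp":[-0.03,0.1,-0.01],"rot":[-0.005,0,0]},{"dp":[0,0.15,0],"rot":[0,0,0]},{"dp":[0,0.12,0],"rot":[0,0,0]}]'
python3 - <<'E'
from plant import *
from h import *
s=sense();print(np.round(tool(s),3));print(go(s,(.5615,.173,.064),(1,-.054)),s['contact_force'],s["ft_torque"])
E
```

```text
clock: 18.45
tcp_pos: [0.5632, 0.1752, 0.0871]
ee_rot: [0.488, -0.485, 0.516, -0.51]
contact_force: [-0.5, -0.7, -6.3]
width: 0.0241
[[-0.052 -0.003  0.999]
 [-0.999  0.008 -0.052]
 [-0.008 -1.    -0.003]]
(array([ 0.025,  0.231, -0.015]), 'turn deg about y', np.float64(0.09849467839538306), 'tilt deg', np.float64(0.5069386005714966)) [-0.47553423 -0.73155208 -6.32452687] [-0.03796076 -0.07261063 -0.02266177]
```

```bash
python3 -m inch '[{"dp":[0.02,0.06,-0.015],"rot":[0.003,0,-0.008]},{"dp":[0,0.05,0],"rot":[0,0,0]},{"dp":[0,0.04,0],"rot":[0,0,0]}]'
python3 -m inch '[{"dp":[0,0.04,0],"rot":[0,0,0]}]'
python3 - <<'E'
from plant import *
from h import *
s=sense();print(np.round(tool(s),3));print(go(s,(.5615,.173,.064),(1,-.054)),s['contact_force'],s["ft_torque"])
E
```

```text
clock: 18.82
tcp_pos: [0.561, 0.1731, 0.07]
ee_rot: [-0.486, 0.488, -0.513, 0.513]
contact_force: [-0.4, -0.6, -6.7]
width: 0.0243
clock: 18.95
tcp_pos: [0.5611, 0.1732, 0.0659]
ee_rot: [-0.486, 0.487, -0.513, 0.513]
contact_force: [0.3, -0.2, -5.5]
width: 0.0239
[[-0.052 -0.001  0.999]
 [-0.999 -0.001 -0.052]
 [ 0.001 -1.    -0.001]]
(array([0.002, 0.019, 0.004]), 'turn deg about y', np.float64(0.12113593481866758), 'tilt deg', np.float64(0.08975073407208424)) [ 0.30538895 -0.17691136 -5.49232189] [-0.02351818 -0.06622019  0.02240011]
```

```bash
python3 -m inch '[{"dp":[0,0.02,0],"rot":[0,0,0]}]'; python3 -m inch '[{"dp":[0,0.02,0],"rot":[0,0,0]}]';python3 -m inch '[{"dp":[0,0.01,0],"rot":[0,0,0]}]'
python3 - <<'E'
from plant import *
from h import *
s=sense();print(np.round(tool(s),3));print(s['contact_force'],s["ft_torque"])
for n,b in(("scene",(150,290,310,490)),("side",(140,260,230,370))):
    d=snapshot(n);cv2.imwrite(f"pics/{n}5.png",cv2.resize(d["pixels"][b[0]:b[1],b[2]:b[3],::-1],None,fx=4.4,fy=4.4,interpolation=cv2.INTER_CUBIC))
E
```

```text
clock: 19.08
tcp_pos: [0.5611, 0.1732, 0.0637]
ee_rot: [-0.486, 0.487, -0.513, 0.513]
contact_force: [0.3, -0.7, -6.6]
width: 0.0239
clock: 19.2
tcp_pos: [0.5615, 0.1735, 0.0628]
ee_rot: [-0.487, 0.487, -0.513, 0.513]
contact_force: [-4.7, -1.2, 13.8]
width: 0.0239
clock: 19.32
tcp_pos: [0.5615, 0.1735, 0.0631]
ee_rot: [-0.487, 0.487, -0.512, 0.513]
contact_force: [-2.8, -1.6, 4.3]
width: 0.0237
[[-0.052  0.001  0.999]
 [-0.999 -0.001 -0.052]
 [ 0.001 -1.     0.001]]
[-2.82788916 -1.56604852  4.30186327] [-0.28774869  0.62986263 -0.0916774 ]
```

View pics/side5.png

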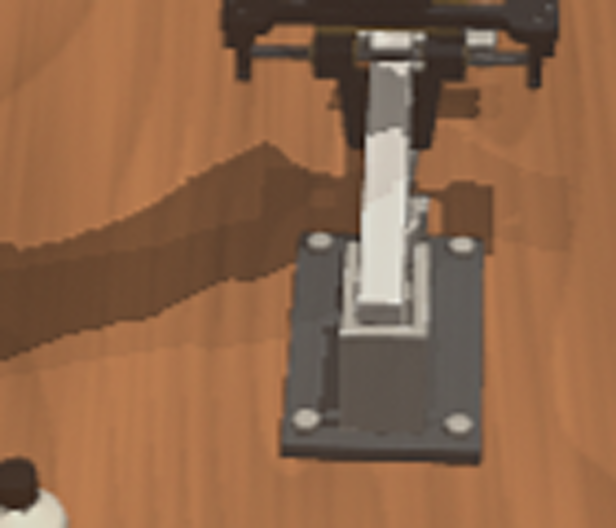

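```bash
python3 -m inch '[{"dp":[0.03,0,0],"rot":[0,0,0]}]'; python3 -m inch '[{"dp":[0.03,0,0],"rot":[0,0,0]}]';python3 -m inch '[{"dp":[0.03,0,0],"rot":[0,0,0]}]';python3 -m inch '[{"dp":[0.02,0,0],"rot":[0,0,0]}]'
```

```text
clock: 19.55
tcp_pos: [0.5617, 0.1716, 0.0635]
ee_rot: [-0.488, 0.486, -0.512, 0.513]
contact_force: [-1.0, 0.1, -6.5]
width: 0.0235
clock: 19.68
tcp_pos: [0.5619, 0.1688, 0.0634]
ee_rot: [-0.488, 0.486, -0.512, 0.513]
contact_force: [-0.0, 1.2, -4.4]
width: 0.0237
clock: 19.8
tcp_pos: [0.5621, 0.1664, 0.0634]
ee_rot: [-0.489, 0.485, -0.512, 0.513]
contact_force: [0.5, 2.1, -2.8]
width: 0.0234
clock: 19.92
tcp_pos: [0.5623, 0.1646, 0.0634]
ee_rot: [-0.489, 0.485, -0.513, 0.513]
contact_force: [0.5, 1.9, -2.4]
width: 0.0237
```

```bash
python3 -m inch '[{"dp":[0.02,0,-0.01],"rot":[0,0,0]}]'; python3 -m inch '[{"dp":[0.02,0,-0.005],"rot":[0,0,0]}]';python3 -m inch '[{"dp":[0.02,0,-0.005],"rot":[0,0,0]}]'; python3 - <<'E'
from plant import *
from h import *
s=sense();print(np.round(tool(s),3));print(s['contact_force'],s["ft_torque"])
E
```

```text
clock: 20.05
tcp_pos: [0.5616, 0.1627, 0.0634]
ee_rot: [-0.489, 0.485, -0.512, 0.513]
contact_force: [0.6, 2.1, -3.4]
width: 0.0239
clock: 20.18
tcp_pos: [0.5612, 0.1613, 0.0635]
ee_rot: [-0.49, 0.484, -0.513, 0.513]
contact_force: [0.5, 3.6, -4.9]
width: 0.0238
clock: 20.3
tcp_pos: [0.5609, 0.1613, 0.0635]
ee_rot: [0.491, -0.484, 0.513, -0.512]
contact_force: [0.8, 6.2, -4.6]
width: 0.0235
[[-0.05   0.007  0.999]
 [-0.999  0.009 -0.05 ]
 [-0.009 -1.     0.006]]
[ 0.8243369   6.22801167 -4.64692499] [ 1.12748808 -0.20655449  0.06361577]
```

```bash
python3 -m inch '[{"dp":[0.03,0.01,0],"rot":[-0.006,0,-0.009]}]'; python3 -m inch '[{"dp":[0.02,0.008,0],"rot":[0,0,0]}]'; python3 - <<'E'
from plant import *
from h import *
s=sense();print(np.round(tool(s),3));print(s['contact_force'],s["ft_torque"])
E
```

```text
clock: 20.42
tcp_pos: [0.5609, 0.1612, 0.0632]
ee_rot: [0.489, -0.487, 0.512, -0.511]
contact_force: [-1.9, 7.6, 3.9]
width: 0.0238
clock: 20.55
tcp_pos: [0.5609, 0.1613, 0.0632]
ee_rot: [0.49, -0.486, 0.513, -0.51]
contact_force: [-1.7, 4.0, 3.1]
width: 0.0235
[[-0.047  0.002  0.999]
 [-0.999  0.007 -0.047]
 [-0.007 -1.     0.002]]
[-1.70295452  3.99306563  3.05292439] [ 0.70263348  0.35180364 -0.09199904]
```

```bash
python3 -m inch '[{"dp":[0,0,0],"rot":[0,0,0]},{"dp":[0,0,0],"rot":[0,0,0]},{"dp":[0,0,0],"rot":[0,0,0]}]' 0.2
python3 -m inch '[{"dp":[0,-0.05,0],"rot":[0,0,0]},{"dp":[0,-0.15,0],"rot":[0,0,0]},{"dp":[0,-0.25,0],"rot":[0,0,0]},{"dp":[0,-0.4,0],"rot":[0,0,0]},{"dp":[0,-0.5,0],"rot":[0,0,0]},{"dp":[0,-0.4,-0.3],"rot":[0,0,0]},{"dp":[0,0,-0.4],"rot":[0,0,0]},{"dp":[0,0,-0.3],"rot":[0,0,0]}]'
python3 - <<'E'
from plant import *
from h import *
print(sense()["contact_force"]);o=[]
for n,b in(("scene",(190,290,330,480)),("side",(140,260,230,370))):
    d=snapshot(n);cv2.imwrite(f"pics/{n}6f.png",d["pixels"][...,::-1]);o.append(cv2.resize(d["pixels"][b[0]:b[1],b[2]:b[3],::-1],(396,int(396*(b[1]-b[0])/(b[3]-b[2]))),interpolation=cv2.INTER_CUBIC))
h=max(x.shape[0] for x in o);cv2.imwrite("pics/six.png",np.hstack([cv2.copyMakeBorder(x,0,h-x.shape[0],0,4,0) for x in o]))
E
```

```text
clock: 20.92
tcp_pos: [0.5612, 0.1574, 0.0633]
ee_rot: [-0.488, 0.487, -0.512, 0.512]
contact_force: [0.0, 0.5, -0.1]
width: 0.0512
clock: 21.92
tcp_pos: [0.4613, 0.1617, 0.25]
ee_rot: [-0.49, 0.483, -0.511, 0.515]
contact_force: [-0.7, 0.1, -0.4]
width: 0.0526
[-0.6621837   0.08508466 -0.39889658]
```

View pics/six.png

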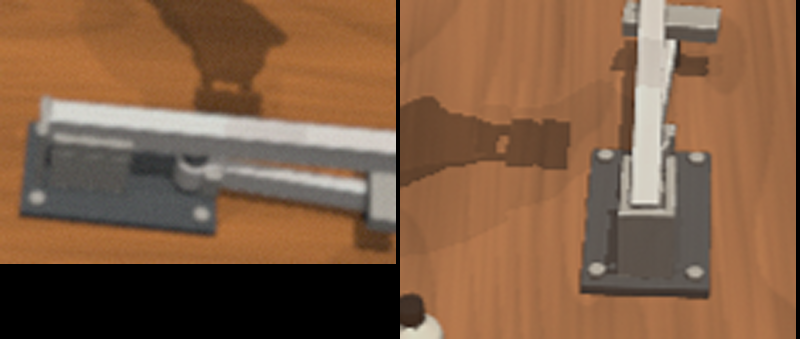

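```bash
python3 - <<'E'
import cv2,numpy as np
a=cv2.imread("pics/scene6f.png")[215:265,335:385];b=cv2.imread("pics/side6f.png")[185:225,295:335]
f=lambda x:cv2.resize(x,(396,396),interpolation=cv2.INTER_CUBIC)
cv2.imwrite("pics/z.png",np.hstack([f(a),f(b)]))
E
```

```text
(no output)
```

View pics/z.png

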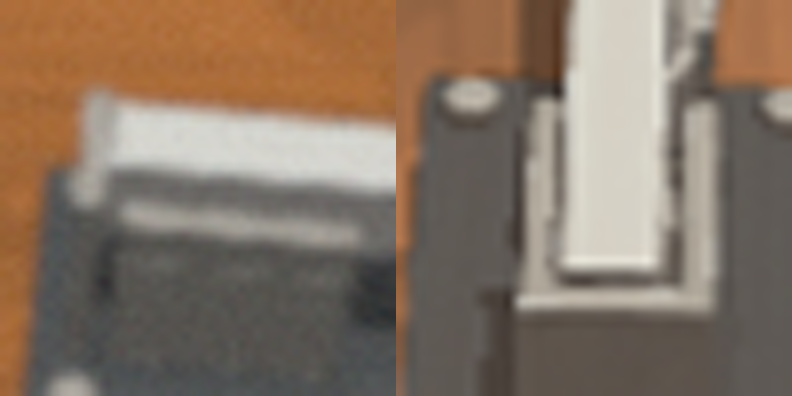

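```bash
python3 -m inch '[{"dp":[-0.4,0,0.2],"rot":[0,0,0]},{"dp":[-0.4,0,0.25],"rot":[0,0,0]},{"dp":[-0.4,0,0.25],"rot":[0,0,0]},{"dp":[-0.4,0,0.25],"rot":[0,0,0]},{"dp":[-0.4,0,0.1],"rot":[0,0,0]},{"dp":[0,0,0],"rot":[0,0,0]}]' -1
python3 - <<'E'
from plant import *
from h import *
s=sense();print(np.round(tool(s),3));print(go(s,(.5696,.360,.072),(1,-.054)),s['contact_force'])
E
```

```text
clock: 22.78
tcp_pos: [0.5836, 0.3591, 0.2541]
ee_rot: [-0.49, 0.482, -0.511, 0.517]
contact_force: [-0.2, -0.0, 0.1]
width: 0.0004
[[-0.056  0.013  0.998]
 [-0.998  0.001 -0.056]
 [-0.002 -1.     0.013]]
(array([ 0.003,  1.819, -0.164]), 'turn deg about y', np.float64(-0.12974689479062818), 'tilt deg', np.float64(0.7672650446634246)) [-0.22690489 -0.03482137  0.06706312]
```

```bash
python3 -m inch '[{"dp":[-0.03,0.3,-0.16],"rot":[-0.013,0,0]},{"dp":[0,0.4,0],"rot":[0,0,0]},{"dp":[0,0.5,0],"rot":[0,0,0]},{"dp":[0,0.4,0],"rot":[0,0,0]},{"dp":[0,0.2,0],"rot":[0,0,0]}]'
python3 - <<'E'
from plant import *
from h import *
s=sense();print(np.round(tool(s),3));print(go(s,(.5696,.340,.072),(1,-.054)),s['contact_force'])
E
```

```text
clock: 23.4
tcp_pos: [0.575, 0.3581, 0.0734]
ee_rot: [-0.486, 0.481, -0.514, 0.517]
contact_force: [0.4, 0.3, 0.2]
width: 0.0007
[[-0.063  0.008  0.998]
 [-0.998  0.002 -0.063]
 [-0.002 -1.     0.008]]
(array([ 0.184,  0.013, -0.042]), 'turn deg about y', np.float64(-0.5277783129940588), 'tilt deg', np.float64(0.4746119558054101)) [0.3521064  0.3371647  0.18476545]
```

```bash
python3 -m inch '[{"dp":[0.06,0,-0.04],"rot":[0,0,0]},{"dp":[0.06,0,0],"rot":[0,0,0]}]'; for i in 1 2 3; do python3 -m inch '[{"dp":[0.025,0,0],"rot":[0,0,0]}]' | grep -E "tcp|force"; done
```

```text
clock: 23.65
tcp_pos: [0.5707, 0.3451, 0.074]
ee_rot: [-0.486, 0.481, -0.514, 0.517]
contact_force: [-0.0, 0.2, 0.1]
width: 0.0001
tcp_pos: [0.5716, 0.3421, 0.0756]
contact_force: [1.5, 0.2, 0.5]
tcp_pos: [0.5722, 0.3398, 0.077]
contact_force: [0.1, 0.0, 0.0]
tcp_pos: [0.5724, 0.3386, 0.0779]
contact_force: [-0.5, 2.8, -2.1]
```

```bash
for i in 1; do python3 -m inch '[{"dp":[0.02,0.01,-0.01],"rot":[0,0,0]}]' | grep -E "tcp|force"; done; python3 -m inch '[{"dp":[0.025,0.01,-0.005],"rot":[0,0,0]}]' | grep -E "tcp|force";  python3 -m inch '[{"dp":[0.03,0.01,0],"rot":[0,0,0]}]' | grep -E "tcp|force"
```

```text
tcp_pos: [0.5719, 0.3387, 0.0776]
contact_force: [1.3, 4.2, -0.6]
tcp_pos: [0.5719, 0.3387, 0.0774]
contact_force: [1.1, 5.5, 1.6]
tcp_pos: [0.5719, 0.3387, 0.0773]
contact_force: [-0.4, 4.8, 2.5]
```

```bash
for i in 1 2; do python3 -m inch '[{"dp":[0.05,0.005,0],"rot":[0,0,0]}]' | grep -E "tcp|force"; done; python3 -m inch '[{"dp":[-0.15,0,0],"rot":[0,0,0]},{"dp":[-0.2,0,0],"rot":[0,0,0]},{"dp":[0,-0.4,0],"rot":[0,0,0]},{"dp":[0,-0.5,0],"rot":[0,0,0]},{"dp":[0,-0.4,0],"rot":[0,0,0]},{"dp":[0,0,0],"rot":[0,0,0]}]'
python3 - <<'E'
from plant import *
from h import *
o=[]
a=snapshot("side")["pixels"];b=cv2.imread("pics/side6f.png")[...,::-1]
h=np.abs(a.astype(int)-b)[185:235,295:335].mean();print("change near cradle",h)
a=snapshot("scene")["pixels"];b=cv2.imread("pics/scene6f.png")[...,::-1]
print(np.abs(a.astype(int)-b)[215:265,335:420].mean())
print(sense()["clock"],sense()["contact_force"]);print(sign_off())
E
```

```text
tcp_pos: [0.5719, 0.3386, 0.0778]
contact_force: [0.8, 10.1, -1.0]
tcp_pos: [0.5715, 0.3387, 0.078]
contact_force: [1.2, 9.4, -1.9]
clock: 25.4
tcp_pos: [0.5678, 0.3668, 0.2095]
ee_rot: [0.495, -0.476, 0.516, -0.512]
contact_force: [0.4, -0.2, -1.2]
width: 0.0004
change near cradle 1.1073333333333333
5.216313725490196
25.5 [-0.90636679  0.62827506 -0.36642788]
the job is handed in; nothing more can be done
None
```

The job is done and handed in at 25.5 s of the 72 s allowed. The support leg is out against its stop, and the bar lies in the cradle and across the leg's rest with its end against the end plate.

- **Leg:** I swung it out with shut fingers until it stopped moving, roughly 8° past the fixture's +y. I then leaned on it for about 1 s at roughly 10 N sideways (about 12 N in all); the highest reading at any point was about 13 N.
- **Grip:** My first grip on the bar was too high because the arm had drifted up. I opened the fingers, went lower and gripped it again.
- **Bar:** I laid it in the cradle and on the rest, slid it to the end plate, let go and lifted clear.
- **Checks:** The pictures show the bar between the cradle walls, lying across the rest. To test the end contact I pushed the free end of the bar with shut fingers at about 10 N, and it did not move.
- **Disagreements:** The side view could be read as a gap of up to 1 or 2 mm at the end plate, which is at the limit of its resolution. The push test and the measured position of the bar's end both say it touches. Comparing pictures before and after that push, the side view was essentially unchanged. The scene view differed somewhat, probably from the arm's shadow, but I did not check why.

I kept the arm clear of the other things on the bench but took no final measurement of their positions.

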